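# Clamp a glue-up in its swing-strap jig

### The job

Without picking anything up, push the steel clamp strap round with the outside of a finger until it stands against its stop, across the laminated wood block; only then push the black-balled cam lever fully down with a fingertip so that the pad clamps the block. Leave the block in its nest, and leave the glue bottle, the C-clamp, the offcut and the dark wood caul where they are.

Things in the scene. Friction and masses are not known exactly. Their poses are not given: they have to be found in the camera images.
- jig: Fixed plywood base of the gluing jig, 200 x 250 x 18 mm, lying on the bench. Origin on the bench surface (z = 0) under the centre of the block's nest; the base spans its x -100 to 100 and y -145 to 105. Low cleats, tops 36 mm above the bench, frame the nest. A steel pivot post, 28 mm in diameter, stands at jig x 0, y -115, and carries the strap.
- pivot (a point): Point on the strap's upright pivot axis, half-way through the strap's thickness, 100 mm above the bench (over jig x 0, y -115). A 22 mm bolt head above it tops out at 112 mm above the bench.
- strap_nose (a point): Centre of the rounded free end of the strap (end radius 14 mm), 146 mm from the pivot axis, 100 mm above the bench. The strap is a level dark steel bar, 28 mm wide and 10 mm thick (95 to 105 mm above the bench; its underside is 32 mm above the block). Its x axis runs from the pivot out along the strap.
- strap (a joint): Angle of the strap about the upright pivot axis, rad. 0 = wide open; it grows to the hard stop at 1.75, where the strap points along the jig's +y, across the middle of the block. Seen from above it closes clockwise: at value q the strap points along the jig direction pi/2 + 1.75 - q (counter-clockwise from the jig's +x), so when open it points towards the jig's -x. Stiff pivot, about 0.12 N m: it stays where it is left.
- lever_pin (a point): Middle of the cam lever's level hinge pin, on the strap, 115 mm from the pivot axis, 119 mm above the bench. Steel cheeks at the pin are 28 mm high at most above the strap's underside and 24 mm wide.
- ball (a point): Centre of the black ball (20 mm diameter) at the end of the cam lever, 68 mm from the lever's pin; the lever is a 9 mm rod that leans from the pin back towards the strap's pivot, in the upright plane along the strap.
- lever (a joint): Angle of the cam lever, rad. 0 = raised (0.98 rad above level); it grows to the hard stop at 0.9 = fully down (0.08 rad above level, lying along the strap). Stiff, stays where left; takes about 0.3 to 0.5 N m, that is 5 to 13 N straight down on the ball. As it goes down it drives the pad down by up to 9.5 mm; the pad meets the block at about 0.6.
- pad: Round rubber pressure pad, 32 mm diameter, 8 mm thick, beneath the lever's pin and under the strap. Origin at the centre of its underside, about 69 mm above the bench when the lever is raised. Sprung: presses the block with about 13 N when the lever is fully down.
- block: Loose block of three laminated boards, 120 (x) x 70 (y) x 45 mm, lying in the nest with about 3 mm play; its origin is the centre of its underside, 18 mm above the bench; its top is 63 mm above the bench. About 0.26 kg.
- glue: White glue bottle, 56 mm diameter, 130 mm tall, standing on the bench beside the jig on its +y side; origin under its centre. Leave alone.
- offcut: Pale wood offcut, 60 x 45 x 40 mm, on the bench on the jig's +y side; origin under its centre. Leave alone.
- caul: Dark wood caul, 50 x 30 x 18 mm, lying on the jig's base at its +x, -y corner; origin under its centre. Leave alone.
- cclamp: Black C-clamp lying flat on the bench on the jig's -y side, about 75 x 140 x 20 mm; origin under its frame's centre. Leave alone.
Things that resemble listed ones, but are neither listed nor needed, are in the scene too. Leave any blue or pink look-alike of the block alone.

How it is judged:
On the way, in this order (a step that is already met when the one before it is completed fails the run):
1. the strap is swung over against its stop, the lever still raised (value of joint strap above 1.68 rad and value of joint lever below 0.4 rad), for 0.2 s.
2. the cam lever is pushed down and the pad presses the block (value of joint strap above 1.68 rad and value of joint lever above 0.82 rad and contact force between pad and block above 5 N), for 0.2 s.
At the end, for the whole second after the job is handed in: Strap at its stop (joint above 1.68 of 1.75 rad), cam lever down (above 0.82 of 0.9 rad), pad pressing the block with over 5 N, block at rest in its nest (within 8 mm of the middle, raised less than 3 mm), each of the four bystanders within 30 mm of its start (all of step 2 and z of block in the frame of jig below 0.021 m and x of block in the frame of jig between -0.008 and 0.008 m and y of block in the frame of jig between -0.008 and 0.008 m and linear speed of block below 0.02 m/s and distance of each of glue, offcut, caul, cclamp from where it was at the start of the episode below 0.03 m); the robot touches nothing.
It fails at once if the lever was pushed down before the strap was over (value of joint lever above 0.4 rad and value of joint strap below 1.6 rad).
It fails at once if the block was lifted or pushed out of its nest (distance of block from where it was at the start of the episode above 0.012 m).
It fails at once if a bystander was moved, lifted or knocked over (distance of any of glue, offcut, caul, cclamp from where it was at the start of the episode above 0.03 m or angle between glue's own z axis and vertical above 0.5 rad).
It also fails if it takes over 48 s, if anything falls off the work surface, if the arm or the gripper's body presses on something with over 40 N, if the wrist force passes 120 N, or if a joint passes its speed limit or range.

### The arm

A 7-joint arm with a two-finger parallel gripper is mounted at the origin on the work surface. World frame = base frame: x ahead of the robot, y to its left, z up, the work surface at z = 0. Lengths are in m, angles in rad, forces in N, time in s.
With the tool pointing down it reaches from about 0.35 to 0.9 m from the base axis. Payload 7.2 kg.
Tool frame: the origin (TCP) lies at the very end of the fingers, on their centre line; the grasp point (between the pads) lies 19 mm behind it; x points along the fingers, y is the direction in which the jaws open and shut, and the axes are right-handed (so a half turn about x gives the same grasp; the last joint's range is limited). The gripper opens to 85 mm and grips with 20 to 120 N. Pads are 22 mm wide; open, the fingers measure 114 mm over their backs; the gripper's body (76 mm by 85 mm) begins 54 mm behind the grasp point. The pads swing forward as they close: fully open they stand 13 mm farther back than shut.
Start: joints at [1.171, 0.411, -0.013, 1.596, 0.006, 1.134, -0.082], TCP at [0.204, -0.591, 0.193] pointing down, gripper open.
Joint ranges: [-2.95, 2.95], [-0.29, 1.99], [-1.47, 1.44], [0.14, 2.54], [-1.03, 4.17], [0.13, 1.85], [-2.86, 2.86]. Speed limits (rad/s): [2.39, 2.39, 3.01, 3.01, 3.14, 3.14, 3.14].

### API

Orientations are given as a unit quaternion [w, x, y, z].
In Python, from station import manip gives the robot as it stands.
- The arm moves only by the tool drive_tool, never from a script. Its argument "deltas" is a list of rows, each an object with "gripper": the finger opening in mm, from 0 to 85.4; "xyz": the shift along the tool's x, y, z in mm, a list of three; "turn": the turn about the tool's x in degrees. A call has 1 to 10 rows; each row shifts and turns the pose as measured when the row begins, along the tool's axes as they then stand; what a row does not reach is not made up. A row lasts 1/10 s, in which the tool goes at most 50 mm and 8.59 degrees, less where a joint would pass 70% of its speed; a pose out of reach is approached as far as the arm can. A call with a gripper value outside its range is refused whole. The fingers move at their own pace and stop on an object; "squeeze" is the grip in N (left out, the last holds). Time passes only in rows, so rows that do not move let the fingers close. It gives the time, the measured TCP pose, the force and the opening at its end, in the units of the state.
- manip.state(): the state, without advancing time (a new reading comes with each control period).
- manip.read_camera(name): name is "scene" or "top"; returns the picture (480x640x3 uint8, red, green, blue); there is no depth.
- manip.calibration(name): a dict with "fx", "fy", "cx", "cy" (pixels), "camera_from_world" (4x4, takes a point from world to camera coordinates). Camera axes: x right, y down, z forward; pixel columns grow to the right and rows downward; lengths in m; the calibration is good to about 2 mm. A picture is of the moment at which its call begins. calibration takes no time and is no camera call.
- manip.close_job(): hands the job in, once; it reports no verdict.
The state is a dict: "t": time; "joint_pos": joint angles; "dq": joint speeds; "effort": joint torques, N m; "eef_pos": TCP position; "ee_rot": TCP orientation; "wrist_force": force on the tool from outside, world axes, zero at the start; "moment": the same for the moment, N m; "width": finger opening in m.
Only numpy, scipy, OpenCV 4.12 (cv2) and the standard library are available. Lean on these libraries where they do the work, as an engineer would, in place of code of your own. Each camera call takes 0.05 s, during which the arm holds its last target. There are 200 camera calls.

## Working session

There is one attempt and no reset: what is moved stays moved. The work goes in short steps, Python scripts to look and compute and a tool call to move; the robot and the scene stay as the last step left them, time stands still between calls to the robot, and variables do not carry over. Pictures are saved under pics/ and viewed, about 8 in all and at most 12, crops included, and the job is handed in when it is done.

Besides the shell and the picture viewer there is one more tool, called after "Emit:" as name([rows], argument=value, ...), one row to a line, values as JSON. drive_tool: Moves the arm, as the interface text tells. Its arguments: {"type":"object","properties":{"deltas":{"type":"array","items":{"type":"object","properties":{"gripper":{"type":"number"},"xyz":{"type":"array","items":{"type":"number"}},"turn":{"type":"number"}}}},"squeeze":{"type":"number"}},"required":["deltas"]}

```bash
mkdir -p pics; python3 - <<'E'
from station import manip
import cv2,numpy as np
for n in("scene","top"):
    cv2.imwrite(f"pics/{n}0.png",manip.read_camera(n)[:,:,::-1]); c=manip.calibration(n)
    print(n,c["fx"],c["fy"],c["cx"],c["cy"],np.round(c["camera_from_world"],4).tolist())
s=manip.state();print(s)
E
```

```text
scene 603.5134917483851 603.5134917483851 315.45787561653657 242.38104079871837 [[0.04, 0.9992, -0.007, -0.0348], [0.7145, -0.0335, -0.6988, -0.3194], [-0.6985, 0.0229, -0.7152, 1.761], [0.0, 0.0, 0.0, 1.0]]
top 511.09363798067875 511.09363798067875 315.91745962509447 238.81787025607574 [[-0.018, -0.9998, 0.0066, 0.0301], [-0.9877, 0.0167, -0.1552, 0.5739], [0.155, -0.0093, -0.9879, 0.8849], [0.0, 0.0, 0.0, 1.0]]
{'t': 0.1, 'joint_pos': array([ 1.17079215,  0.41184829, -0.01269461,  1.59691112,  0.00555259,
        1.13427589, -0.08221091]), 'dq': array([ 9.69618898e-04, -3.00378764e-03,  1.67658895e-04, -2.72577657e-03,
        8.84934552e-04, -1.55865155e-04,  3.42686052e-05]), 'effort': array([ 3.36555175e-03, -6.01828694e+01,  6.84762094e-01, -3.00084794e+01,
        1.40983332e-02,  6.54356976e-03,  6.70856957e-05]), 'eef_pos': array([ 0.20340965, -0.59047853,  0.19203973]), 'ee_rot': array([-0.11627822, -0.69729522, -0.11725189,  0.69750322]), 'wrist_force': array([-0.91306978,  0.51192825,  0.46638301]), 'moment': array([0.06221628, 0.0077715 , 0.0255691 ]), 'width': 0.08538807453586084}
```

View pics/scene0.png

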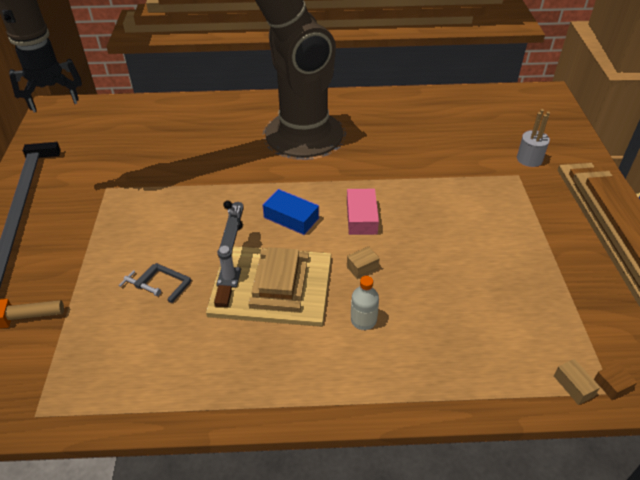

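View pics/top0.png

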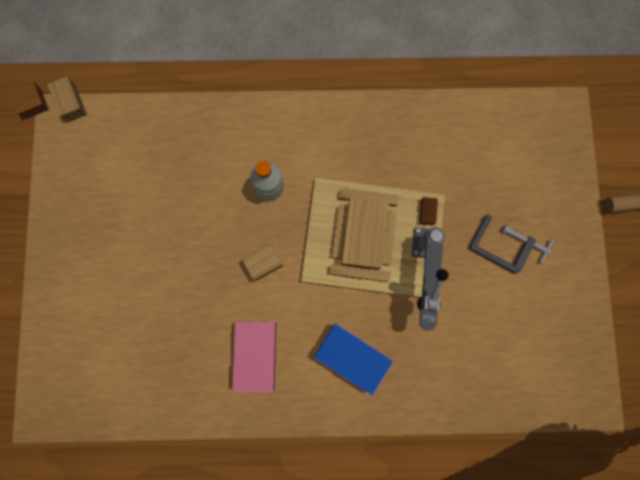

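The scene view has the jig at (270,285), the strap pivot at (227,255) and the strap nose and lever at (235,215). In the top view the pivot bolt is at (436,236), the nose at (428,320) and the ball at (442,275). The plate corners there are about (315,180), (445,194), (302,283) and (423,297). Next I fit the jig pose.

```bash
cat > h.py <<'E'
from station import manip
import cv2,numpy as np
def pix(n,p):
    c=manip.calibration(n);q=c["camera_from_world"]@np.append(p,1);return np.array([c["fx"]*q[0]/q[2]+c["cx"],c["fy"]*q[1]/q[2]+c["cy"]])
def ray(n,uv,z):
    c=manip.calibration(n);T=np.array(c["camera_from_world"]);R=T[:3,:3];o=-R.T@T[:3,3]
    d=R.T@np.array([(uv[0]-c["cx"])/c["fx"],(uv[1]-c["cy"])/c["fy"],1]);return o+d*(z-o[2])/d[2]
def crop(n,out,u0,v0,w,h,k):
    im=manip.read_camera(n)[v0:v0+h,u0:u0+w,::-1];cv2.imwrite(out,cv2.resize(im,None,fx=k,fy=k,interpolation=cv2.INTER_CUBIC))
E
python3 - <<'E'
from h import *
for uv in [(315,180),(445,194),(302,283),(423,297)]: print("corner",ray("top",uv,.018).round(4))
print("pivot",ray("top",(436,236),.112).round(4),ray("scene",(225,251),.112).round(4))
print("nose c", ray("top",(428,319),.1).round(4))
for z in(.17,.176,.18): print("ball",ray("top",(442,275),z).round(4),ray("scene",(228,205),z).round(4))
a=cv2.imread("pics/top0.png")[170:340,290:460];b=cv2.imread("pics/scene0.png")[190:330,200:340]
f=lambda i:cv2.resize(i,(400,int(400*i.shape[0]/i.shape[1])),interpolation=cv2.INTER_CUBIC)
cv2.imwrite("pics/c1.png",np.hstack([f(a),f(b)]))if 0 else cv2.imwrite("pics/c1.png",np.hstack([f(a),f(cv2.copyMakeBorder(b,0,30,0,0,0))]))
E
```

```text
corner [0.6921 0.0195 0.018 ]
corner [ 0.6606 -0.2271  0.018 ]
corner [0.4964 0.047  0.018 ]
corner [ 0.4668 -0.1754  0.018 ]
pivot [ 0.5652 -0.1823  0.112 ] [ 0.5738 -0.1787  0.112 ]
nose c [ 0.4269 -0.1642  0.1   ]
ball [ 0.4944 -0.1739  0.17  ] [ 0.4934 -0.1709  0.17  ]
ball [ 0.4939 -0.1723  0.176 ] [ 0.5001 -0.1699  0.176 ]
ball [ 0.4936 -0.1713  0.18  ] [ 0.5046 -0.1691  0.18  ]Traceback (most recent call last):
  File "<stdin>", line 8, in <module>
    return _nx.concatenate(arrs, 1, dtype=dtype, casting=casting)
           ~~~~~~~~~~~~~~~^^^^^^^^^^^^^^^^^^^^^^^^^^^^^^^^^^^^^^^
ValueError: all the input array dimensions except for the concatenation axis must match exactly, but along dimension 0, the array at index 0 has size 400 and the array at index 1 has size 485
```

Emit:
drive_tool([
  {"xyz":[0,0,0],"turn":-8.5,"gripper":85},
  {"xyz":[0,0,0],"turn":-8.5,"gripper":85},
  {"xyz":[0,0,0],"turn":-8.5,"gripper":85},
  {"xyz":[0,0,0],"turn":-8.5,"gripper":85},
  {"xyz":[0,0,0],"turn":-8.5,"gripper":85},
  {"xyz":[0,0,0],"turn":-8.5,"gripper":85},
  {"xyz":[0,0,0],"turn":-8.5,"gripper":85},
  {"xyz":[0,0,0],"turn":-8.5,"gripper":85},
  {"xyz":[0,0,0],"turn":-8.5,"gripper":85},
  {"xyz":[0,0,0],"turn":-8.5,"gripper":85},
])

```text
t: 1.1
eef_pos: [0.2021, -0.5871, 0.1867]
ee_rot: [0.558, 0.432, 0.565, -0.428]
wrist_force: [0.1, 0.1, 0.1]
width: 0.0849
```

```bash
cat >> h.py <<'E'
def plan(x,y,z,yaw):
    "remaining shift in tool axes (mm) and turn (deg) to TCP x,y,z with tool y at yaw deg"
    from scipy.spatial.transform import Rotation as Ro
    s=manip.state();R=Ro.from_quat(s["ee_rot"],scalar_first=True).as_matrix()
    cy=np.degrees(np.arctan2(R[1,1],R[0,1]));d=R.T@(np.array([x,y,z])-s["eef_pos"])*1e3
    print("t",s["t"],"tcp",s["eef_pos"].round(4),"yaw",cy.round(1),"xaxis",R[:,0].round(3),"F",s["wrist_force"].round(1),"q7",s["joint_pos"][6].round(2))
    print("shift",d.round(1),"turn",round(-((yaw-cy+180)%360-180),1))
PIV=np.array([.5656,-.1845])
def contact(th,r,lat): # strap world angle deg; lat = distance behind the strap line
    t=np.radians(th);return PIV+r*np.array([np.cos(t),np.sin(t)])-lat*np.array([np.sin(t),-np.cos(t)])
E
python3 - <<'E'
from h import *
p=contact(172,.130,.096);print(p);plan(*p,.193,82)
a=cv2.imread("pics/top0.png")[170:340,290:460];b=cv2.imread("pics/scene0.png")[190:330,200:340]
cv2.imwrite("pics/c1.png",np.hstack([cv2.resize(i,(400,400),interpolation=cv2.INTER_CUBIC) for i in(a,b)]))
E
```

```text
[ 0.42350453 -0.26147323]
t 1.1 tcp [ 0.2021 -0.5871  0.1867] yaw 15.2 xaxis [-0.005  0.01  -1.   ] F [0.1 0.1 0.1] q7 1.3
shift [  -3.9  298.9 -256.4] turn -66.8
```

View pics/c1.png

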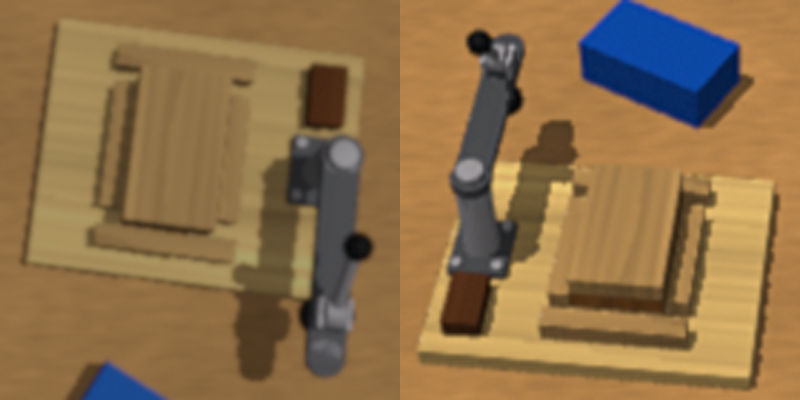

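The crop confirms the geometry. The pivot bolt is at about (436.5,236), the strap runs to a nose tip at (428.5,321), and the raised ball is at (442,275). The dark disc at (422,303) is the pad.

Emit:
drive_tool([
  {"xyz":[-1,0,0],"turn":-8.5},
  {"xyz":[-1,0,0],"turn":-8.5},
  {"xyz":[-1,0,0],"turn":-8.5},
  {"xyz":[-1,0,0],"turn":-8.5},
  {"xyz":[-1,0,0],"turn":-8.5},
  {"xyz":[-1,0,0],"turn":-8.5},
  {"xyz":[-1,0,0],"turn":-8.5},
  {"xyz":[-1,0,0],"turn":-8.5},
])

```text
schema error: expected keys gripper, xyz, turn
```

```bash
python3 - <<'E'
from h import *
p=contact(172,.130,.096);plan(*p,.193,82)
E
```

```text
t 1.1 tcp [ 0.2021 -0.5871  0.1867] yaw 15.2 xaxis [-0.005  0.01  -1.   ] F [0.1 0.1 0.1] q7 1.3
shift [  -3.9  298.9 -256.4] turn -66.8
```

Emit:
drive_tool([
  {"gripper":85,"xyz":[-1,0,0],"turn":-8.5},
  {"gripper":85,"xyz":[-1,0,0],"turn":-8.5},
  {"gripper":85,"xyz":[-1,0,0],"turn":-8.5},
  {"gripper":85,"xyz":[-1,0,0],"turn":-8.5},
  {"gripper":85,"xyz":[-1,0,0],"turn":-8.5},
  {"gripper":85,"xyz":[-1,0,0],"turn":-8.5},
  {"gripper":85,"xyz":[-1,0,0],"turn":-8.5},
  {"gripper":85,"xyz":[-1,0,0],"turn":-8.5},
])

```text
t: 1.9
eef_pos: [0.2005, -0.5848, 0.1907]
ee_rot: [0.703, 0.044, 0.709, -0.031]
wrist_force: [-0.5, 0.4, -0.7]
width: 0.0848
```

```bash
python3 - <<'E'
from h import *
p=contact(172,.130,.096);plan(*p,.193,82)
E
```

```text
t 1.9 tcp [ 0.2005 -0.5848  0.1907] yaw 83.9 xaxis [-0.007  0.018 -1.   ] F [-0.5  0.4 -0.7] q7 2.41
shift [  1.8 345.1 187.6] turn 1.9
```

Emit:
drive_tool([
  {"gripper":85,"xyz":[0,36,20],"turn":0.3},
  {"gripper":85,"xyz":[0,36,20],"turn":0.3},
  {"gripper":85,"xyz":[0,36,20],"turn":0.3},
  {"gripper":85,"xyz":[0,36,20],"turn":0.3},
  {"gripper":85,"xyz":[0,36,20],"turn":0.3},
  {"gripper":85,"xyz":[0,36,20],"turn":0.3},
  {"gripper":85,"xyz":[0,36,20],"turn":0},
  {"gripper":85,"xyz":[0,36,20],"turn":0},
  {"gripper":85,"xyz":[0,20,10],"turn":0},
  {"gripper":85,"xyz":[0,0,0],"turn":0},
])

```text
t: 2.9
eef_pos: [0.4098, -0.2889, 0.1905]
ee_rot: [0.701, 0.056, 0.71, -0.041]
wrist_force: [-0.5, -0.9, -0.7]
width: 0.0846
```

```bash
python3 - <<'E'
from h import *
p=contact(172,.130,.096);plan(*p,.080,82)
E
```

```text
t 2.9 tcp [ 0.4098 -0.2889  0.1905] yaw 82.1 xaxis [-0.01   0.023 -1.   ] F [-0.5 -0.9 -0.7] q7 1.76
shift [110.9  26.7  11.3] turn 0.1
```

Emit:
drive_tool([
  {"gripper":85,"xyz":[25,0,2],"turn":0},
  {"gripper":85,"xyz":[30,0,2],"turn":0},
  {"gripper":85,"xyz":[30,0,2],"turn":0},
  {"gripper":85,"xyz":[20,5,2],"turn":0},
  {"gripper":85,"xyz":[5,10,2],"turn":0},
  {"gripper":85,"xyz":[0,8,0],"turn":0},
  {"gripper":85,"xyz":[0,0,0],"turn":0},
])

```text
t: 3.6
eef_pos: [0.4197, -0.2684, 0.0773]
ee_rot: [0.701, 0.057, 0.71, -0.043]
wrist_force: [-0.4, -0.3, 0.1]
width: 0.0849
```

```bash
python3 - <<'E'
from h import *
p=contact(172,.130,.071);plan(*p,.080,82)
ims=[cv2.resize(manip.read_camera("top")[180:380,340:540],(400,400)),cv2.resize(manip.read_camera("scene")[100:300,130:330],(400,400))]
cv2.imwrite("pics/c2.png",np.hstack(ims)[:,:,::-1])
E
```

```text
t 3.6 tcp [ 0.4197 -0.2684  0.0773] yaw 81.9 xaxis [-0.012  0.02  -1.   ] F [-0.4 -0.3  0.1] q7 1.6
shift [-2.1 32.4  2.7] turn -0.1
```

View pics/c2.png

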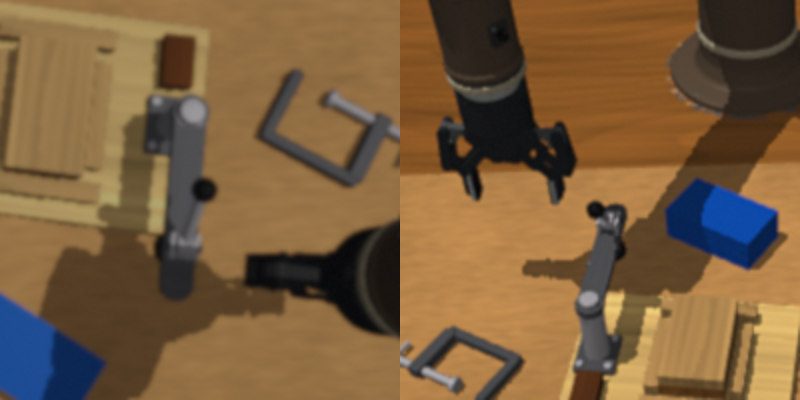

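Emit:
drive_tool([
  {"gripper":85,"xyz":[-1,12,1],"turn":0},
  {"gripper":85,"xyz":[-1,12,1],"turn":0},
  {"gripper":85,"xyz":[0,8,0],"turn":0},
  {"gripper":85,"xyz":[0,11.6,-5.7],"turn":5},
  {"gripper":85,"xyz":[0,11.6,-5.7],"turn":5},
  {"gripper":85,"xyz":[0,11.6,-5.7],"turn":5},
  {"gripper":85,"xyz":[0,11.6,-5.7],"turn":5},
  {"gripper":85,"xyz":[0,0,0],"turn":0},
])

```text
t: 4.5
eef_pos: [0.4198, -0.1815, 0.0851]
ee_rot: [0.682, 0.18, 0.688, -0.171]
wrist_force: [0.3, 0.2, -0.1]
width: 0.0851
```

```bash
python3 - <<'E'
from h import *
p=contact(152,.130,.071);plan(*p,.080,62)
ims=[cv2.resize(manip.read_camera("top")[180:380,340:540],(400,400)),cv2.resize(manip.read_camera("scene")[130:330,130:330],(400,400))]
cv2.imwrite("pics/c3.png",np.hstack(ims)[:,:,::-1])
E
```

```text
t 4.5 tcp [ 0.4198 -0.1815  0.0851] yaw 61.2 xaxis [-0.006  0.015 -1.   ] F [ 0.3  0.2 -0.1] q7 1.13
shift [ 5.  -5.3  0.3] turn -0.8
```

View pics/c3.png

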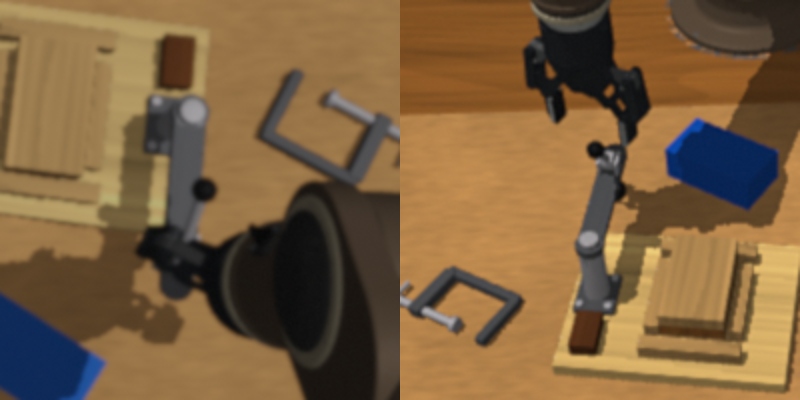

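The finger went over the top of the strap: the strap has not turned, and open fingertips sit higher than I assumed. I'll lift, back off, close the gripper so the tip height is certain, and retry.

Emit:
drive_tool([
  {"gripper":85,"xyz":[-30,0,0],"turn":0},
  {"gripper":85,"xyz":[-40,0,0],"turn":0},
  {"gripper":85,"xyz":[-20,-20,0],"turn":-3},
  {"gripper":40,"xyz":[0,-30,0],"turn":-6},
  {"gripper":0,"xyz":[0,-30,0],"turn":-6},
  {"gripper":0,"xyz":[0,-20,0],"turn":-5},
  {"gripper":0,"xyz":[0,0,0],"turn":0},
])

```text
t: 5.3
eef_pos: [0.3828, -0.2855, 0.1783]
ee_rot: [0.704, 0.047, 0.708, -0.039]
wrist_force: [-0.1, -0.4, 0.1]
width: 0.0279
```

```bash
python3 - <<'E'
from h import *
p=contact(172,.140,.075);print(p);plan(*p,.085,82)
E
```

```text
[ 0.41652449 -0.23928587]
t 5.3 tcp [ 0.3828 -0.2855  0.1783] yaw 83.0 xaxis [-0.005  0.012 -1.   ] F [-0.1 -0.4  0.1] q7 1.82
shift [93.7 48.9 28.4] turn 1.0
```

Emit:
drive_tool([
  {"gripper":0,"xyz":[25,5,10],"turn":0.5},
  {"gripper":0,"xyz":[30,10,10],"turn":0.5},
  {"gripper":0,"xyz":[30,10,8],"turn":0},
  {"gripper":0,"xyz":[8,10,2],"turn":0},
  {"gripper":0,"xyz":[2,8,1],"turn":0},
  {"gripper":0,"xyz":[0,0,0],"turn":0},
])

```text
t: 5.9
eef_pos: [0.421, -0.2459, 0.0808]
ee_rot: [0.704, 0.056, 0.706, -0.048]
wrist_force: [-0.4, 0.3, 0.3]
width: 0.0002
```

```bash
python3 - <<'E'
from h import *
p=contact(172,.140,.029);plan(*p,.085,82)
ims=[cv2.resize(manip.read_camera("top")[180:380,340:540],(400,400)),cv2.resize(manip.read_camera("scene")[130:330,130:330],(400,400))]
cv2.imwrite("pics/c4.png",np.hstack(ims)[:,:,::-1])
E
```

```text
t 5.9 tcp [ 0.421  -0.2459  0.0808] yaw 81.6 xaxis [-0.003  0.012 -1.   ] F [-0.4  0.3  0.3] q7 1.57
shift [-3.6 52.  -5.7] turn -0.4
```

View pics/c4.png

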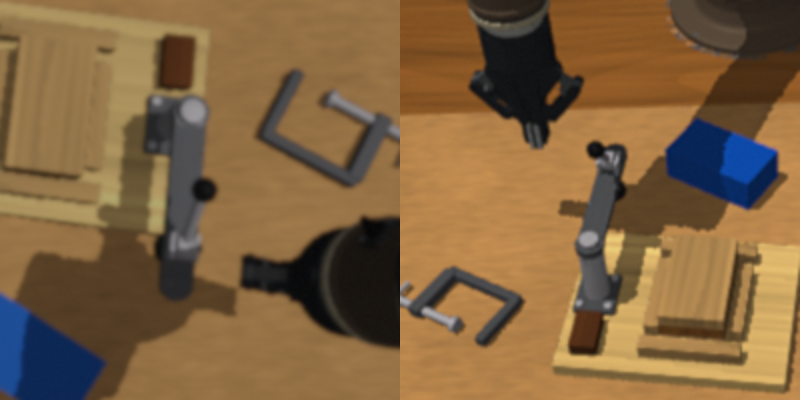

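Emit:
drive_tool([
  {"gripper":0,"xyz":[0,14,-2],"turn":0},
  {"gripper":0,"xyz":[0,14,-2],"turn":0},
  {"gripper":0,"xyz":[0,12,-2],"turn":0},
  {"gripper":0,"xyz":[0,8,0],"turn":0},
  {"gripper":0,"xyz":[0,9.8,-1.7],"turn":4},
  {"gripper":0,"xyz":[0,9.8,-1.7],"turn":4},
  {"gripper":0,"xyz":[0,9.8,-1.7],"turn":4},
  {"gripper":0,"xyz":[0,0,0],"turn":0},
])

```text
t: 6.8
eef_pos: [0.4246, -0.1637, 0.0853]
ee_rot: [0.696, 0.131, 0.695, -0.126]
wrist_force: [-0.5, -0.7, 0.0]
width: -0.0001
```

```bash
python3 - <<'E'
from h import *
p=contact(160,.140,.029);plan(*p,.085,70)
ims=[cv2.resize(manip.read_camera("top")[180:380,340:540],(400,400)),cv2.resize(manip.read_camera("scene")[130:330,130:330],(400,400))]
cv2.imwrite("pics/c5.png",np.hstack(ims)[:,:,::-1])
E
```

```text
t 6.8 tcp [ 0.4246 -0.1637  0.0853] yaw 69.1 xaxis [ 0.003  0.006 -1.   ] F [-0.5 -0.7  0. ] q7 1.22
shift [ 0.3 -0.4 -0.4] turn -0.9
```

View pics/c5.png

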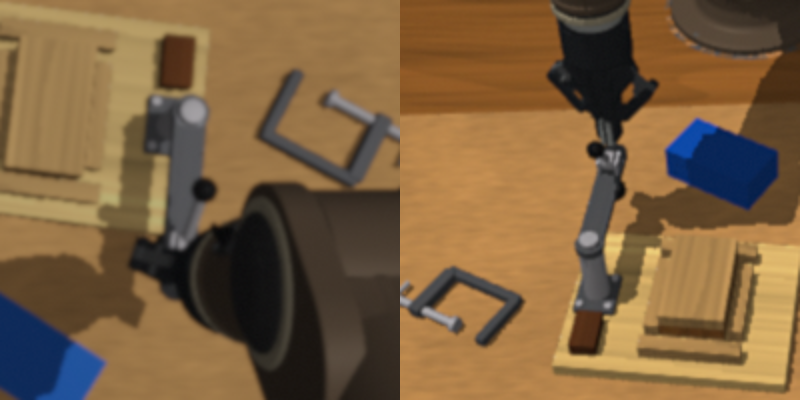

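```bash
python3 - <<'E'
from h import *
for n,o in(("top",(340,180)),("scene",(130,130))):
    f=lambda p:((pix(n,p)-o)*2).round(0)
    print(n,"c4 tcp",f([.421,-.2459,.0808]),"+14.5",f([.423,-.2316,.0808]),"c5 tcp",f([.4246,-.1637,.0853]),"nose",f([.421,-.164,.1]),"nose@160",f([*contact(160,.146,0),.1]),"piv",f([*PIV,.112]),"ball172",f([*contact(172,.077,0),.1755]),"ball160",f([*contact(160,.077,0),.1755]))
E
```

```text
top c4 tcp [267. 283.] +14.5 [250. 281.] c5 tcp [172. 281.] nose [176. 285.] nose@160 [141. 277.] piv [195. 111.] ball172 [206. 196.] ball160 [186. 191.]
scene c4 tcp [144. 167.] +14.5 [156. 168.] c5 tcp [214. 164.] nose [213. 153.] nose@160 [238. 156.] piv [185. 237.] ball172 [193. 144.] ball160 [207. 146.]
```

Comparing projections with the pictures, the shut fingertip appears about 20 crop-px higher than the reported TCP, roughly 30 mm. So it passed over the strap again. I'll back off, lower, and check the tip height in a close crop.

Emit:
drive_tool([
  {"gripper":0,"xyz":[-20,0,0],"turn":0},
  {"gripper":0,"xyz":[-10,-25,0],"turn":-4},
  {"gripper":0,"xyz":[0,-35,0],"turn":-4},
  {"gripper":0,"xyz":[0,-30,0],"turn":-4},
  {"gripper":0,"xyz":[20,-10,0],"turn":0},
  {"gripper":0,"xyz":[20,0,0],"turn":0},
  {"gripper":0,"xyz":[15,0,0],"turn":0},
  {"gripper":0,"xyz":[0,0,0],"turn":0},
])

```text
t: 7.7
eef_pos: [0.3961, -0.2713, 0.0598]
ee_rot: [0.707, 0.048, 0.704, -0.047]
wrist_force: [-0.1, 0.7, 0.2]
width: 0.0001
```

```bash
python3 - <<'E'
from h import *
p=contact(172,.140,.029);plan(*p,.060,82)
s=manip.state()["eef_pos"]
for n in("top","scene"):print(n,pix(n,s),[pix(n,s+[0,0,d])for d in(.02,.03)])
crop("scene","pics/c6.png",150,130,130,100,6)
E
```

```text
t 7.7 tcp [ 0.3961 -0.2713  0.0598] yaw 82.3 xaxis [ 0.004  0.002 -1.   ] F [-0.1  0.7  0.2] q7 1.63
shift [ 0.1 80.4 16.2] turn 0.3
top [485.14103656 335.81284954] [array([489.0612727 , 336.19223518]), array([491.08892776, 336.38846398])]
scene [193.33986032 213.29726461] [array([192.05125291, 207.06830206]), array([191.39717102, 203.90655428])]
```

View pics/c6.png

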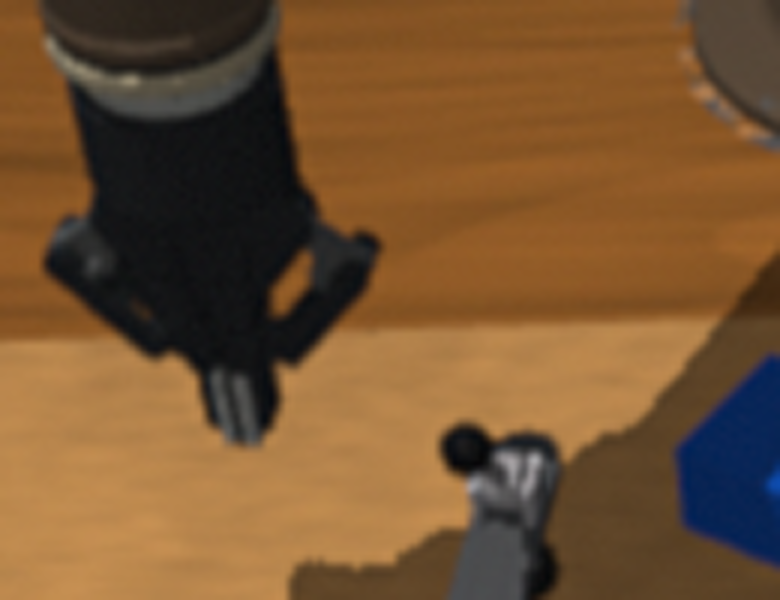

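The shut fingertip's end shows at about (190,203), where a point 30 mm above the reported TCP would project. So the tip is really at z≈0.09, and I'll use reported z≈0.05 for the sweep.

Emit:
drive_tool([
  {"gripper":0,"xyz":[6,14,5],"turn":0},
  {"gripper":0,"xyz":[5,16,5],"turn":0},
  {"gripper":0,"xyz":[1,16,4],"turn":0},
  {"gripper":0,"xyz":[0,16,2],"turn":0},
  {"gripper":0,"xyz":[0,12,0],"turn":0},
  {"gripper":0,"xyz":[0,9.8,-1.7],"turn":4},
  {"gripper":0,"xyz":[0,9.8,-1.7],"turn":4},
  {"gripper":0,"xyz":[0,9.8,-1.7],"turn":4},
  {"gripper":0,"xyz":[0,0,0],"turn":0},
])

```text
t: 8.65
eef_pos: [0.4274, -0.1704, 0.0554]
ee_rot: [0.701, 0.121, 0.692, -0.123]
wrist_force: [0.7, -0.6, 0.8]
width: -0.0001
```

```bash
python3 - <<'E'
from h import *
p=contact(160,.140,.029);plan(*p,.052,70)
ims=[cv2.resize(manip.read_camera("top")[180:380,340:540],(400,400)),cv2.resize(manip.read_camera("scene")[130:330,130:330],(400,400))]
cv2.imwrite("pics/c7.png",np.hstack(ims)[:,:,::-1])
E
```

```text
t 8.65 tcp [ 0.4274 -0.1704  0.0554] yaw 70.1 xaxis [ 0.011 -0.005 -1.   ] F [ 0.7 -0.6  0.8] q7 1.2
shift [ 3.3  5.  -5.3] turn 0.1
```

View pics/c7.png

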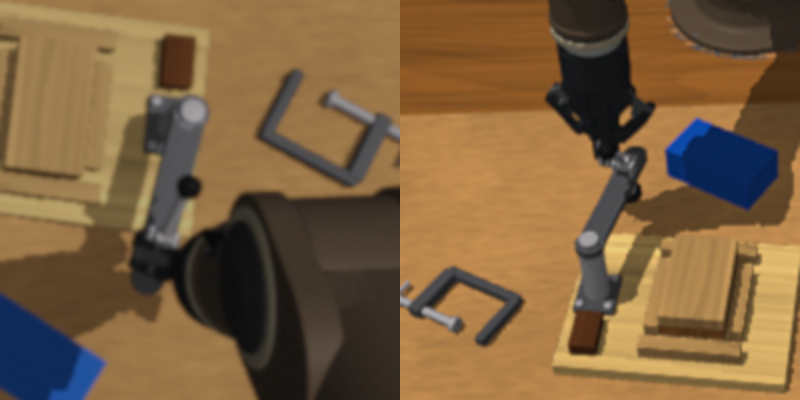

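The strap is now turning: its nose is at (147,280) and the ball at (188,187) in the crop. I'll keep sweeping.

Emit:
drive_tool([
  {"gripper":0,"xyz":[1,10,-3],"turn":4},
  {"gripper":0,"xyz":[1,10,-3],"turn":4},
  {"gripper":0,"xyz":[1,10,-2.5],"turn":4},
  {"gripper":0,"xyz":[1,10,-2],"turn":4},
  {"gripper":0,"xyz":[1,10,-2],"turn":4},
  {"gripper":0,"xyz":[1,10,-2],"turn":4},
  {"gripper":0,"xyz":[0,0,0],"turn":0},
])

```text
t: 9.45
eef_pos: [0.4445, -0.1192, 0.0502]
ee_rot: [0.66, 0.265, 0.65, -0.269]
wrist_force: [0.6, -0.7, -0.2]
width: -0.0001
```

```bash
python3 - <<'E'
from h import *
p=contact(137,.140,.029);plan(*p,.052,47)
E
```

```text
t 9.45 tcp [ 0.4445 -0.1192  0.0502] yaw 45.6 xaxis [ 0.011 -0.01  -1.   ] F [ 0.6 -0.7 -0.2] q7 0.69
shift [-1.9  5.7 -7. ] turn -1.4
```

Emit:
drive_tool([
  {"gripper":0,"xyz":[0,11,-4],"turn":3.8},
  {"gripper":0,"xyz":[0,11,-4],"turn":3.8},
  {"gripper":0,"xyz":[0.3,11,-3.5],"turn":3.8},
  {"gripper":0,"xyz":[0.3,11,-3],"turn":3.8},
  {"gripper":0,"xyz":[0.3,11,-3],"turn":3.8},
  {"gripper":0,"xyz":[0.3,11,-3],"turn":3.8},
  {"gripper":0,"xyz":[0.3,11,-3],"turn":3.8},
  {"gripper":0,"xyz":[0,0,0],"turn":0},
])

```text
t: 10.25
eef_pos: [0.4932, -0.066, 0.0488]
ee_rot: [0.581, 0.407, 0.571, -0.413]
wrist_force: [-0.2, -0.2, 0.9]
width: 0.0004
```

```bash
python3 - <<'E'
from h import *
p=contact(109,.140,.029);plan(*p,.052,19)
E
```

```text
t 10.25 tcp [ 0.4932 -0.066   0.0488] yaw 19.1 xaxis [ 0.008 -0.015 -1.   ] F [-0.2 -0.2  0.9] q7 0.13
shift [-3.2  0.9 -4.3] turn 0.1
```

Emit:
drive_tool([
  {"gripper":0,"xyz":[-1,10.5,-3],"turn":4},
  {"gripper":0,"xyz":[-1,10.5,-3],"turn":4},
  {"gripper":0,"xyz":[0,10.5,-3],"turn":4},
  {"gripper":0,"xyz":[0,10.5,-2.5],"turn":4},
  {"gripper":0,"xyz":[0,10.5,-2],"turn":4},
  {"gripper":0,"xyz":[0,5,-1],"turn":2},
  {"gripper":0,"xyz":[0,0,0],"turn":0},
])

```text
t: 10.95
eef_pos: [0.5417, -0.0495, 0.0494]
ee_rot: [-0.493, -0.506, -0.485, 0.515]
wrist_force: [0.3, -0.7, 0.0]
width: 0.0
```

```bash
python3 - <<'E'
from h import *
p=contact(82.7,.140,.029);plan(*p,.052,-7.3)
E
```

```text
t 10.95 tcp [ 0.5417 -0.0495  0.0494] yaw -2.4 xaxis [-0.002 -0.018 -1.   ] F [ 0.3 -0.7  0. ] q7 -0.23
shift [-2.8 12.6 -8. ] turn 4.9
```

Now small steps until the force rises at the stop.

Emit:
drive_tool([
  {"gripper":0,"xyz":[-1,4,-2],"turn":1.5},
  {"gripper":0,"xyz":[0,4,-2],"turn":1.5},
  {"gripper":0,"xyz":[0,4,-1],"turn":1},
  {"gripper":0,"xyz":[0,3,0],"turn":0},
  {"gripper":0,"xyz":[0,3,0],"turn":0},
  {"gripper":0,"xyz":[0,0,0],"turn":0},
])

```text
t: 11.55
eef_pos: [0.5569, -0.0475, 0.0496]
ee_rot: [-0.474, -0.521, -0.468, 0.534]
wrist_force: [-1.0, -0.7, 0.3]
width: 0.0001
```

```bash
python3 - <<'E'
from h import *
p=contact(82.7,.140,.029);plan(*p,.052,-7.3)
E
```

```text
t 11.55 tcp [ 0.5569 -0.0475  0.0496] yaw -6.5 xaxis [-0.009 -0.018 -1.   ] F [-1.  -0.7  0.3] q7 -0.3
shift [-2.5 -2.9 -5.2] turn 0.8
```

Emit:
drive_tool([
  {"gripper":0,"xyz":[0,3,-1],"turn":0},
  {"gripper":0,"xyz":[0,3,0],"turn":0},
  {"gripper":0,"xyz":[0,3,0],"turn":0},
])

```text
t: 11.85
eef_pos: [0.5564, -0.0471, 0.0482]
ee_rot: [-0.47, -0.515, -0.473, 0.539]
wrist_force: [-12.3, 1.7, 8.9]
width: 0.0002
```

Force has risen to 12 N with no advance, so the strap is at its stop. I'll back off, raise, and look.

Emit:
drive_tool([
  {"gripper":0,"xyz":[0,0,0],"turn":0},
  {"gripper":0,"xyz":[0,-10,0],"turn":0},
  {"gripper":0,"xyz":[0,-30,0],"turn":0},
  {"gripper":0,"xyz":[0,-40,0],"turn":0},
  {"gripper":0,"xyz":[-40,-20,0],"turn":0},
  {"gripper":0,"xyz":[-45,0,0],"turn":0},
  {"gripper":0,"xyz":[-45,0,0],"turn":0},
  {"gripper":0,"xyz":[-40,0,0],"turn":0},
  {"gripper":0,"xyz":[0,0,0],"turn":0},
])

```text
t: 12.75
eef_pos: [0.4562, -0.0319, 0.2259]
ee_rot: [-0.472, -0.516, -0.472, 0.537]
wrist_force: [1.0, 0.1, -0.9]
width: -0.0002
```

```bash
python3 - <<'E'
from h import *
b=contact(82.7,.077,0);print("ball pred",b)
plan(*b,.2,-7.3)
for n,o in(("top",(300,140)),("scene",(200,180))): print(n,(pix(n,[*b,.1755])-o)*[2,2],(pix(n,[*contact(82.7,.146,0),.1])-o)*2, (pix(n,manip.state()["eef_pos"]+[0,0,.03])-o)*2)
ims=[cv2.resize(manip.read_camera("top")[140:340,300:500],(400,400)),cv2.resize(manip.read_camera("scene")[180:380,200:400],(400,400))]
ims[1]=cv2.resize(manip.read_camera("scene")[180:380,200:400],(400,400))
cv2.imwrite("pics/c8.png",np.hstack(ims)[:,:,::-1])
E
```

```text
ball pred [ 0.57538397 -0.10812413]
t 12.75 tcp [ 0.4562 -0.0319  0.2259] yaw -6.3 xaxis [-0.022 -0.02  -1.   ] F [ 1.   0.1 -0.9] q7 -0.21
shift [ 24.7 127.3  62.2] turn 1.0
top [196.33463226 167.73036669] [101.69991381 175.19598202] [112.54115034 318.42141539]
scene [112.2112775   97.94382927] [182.0811618  152.46078494] [182.71522892 -39.46252943]
```

View pics/c8.png

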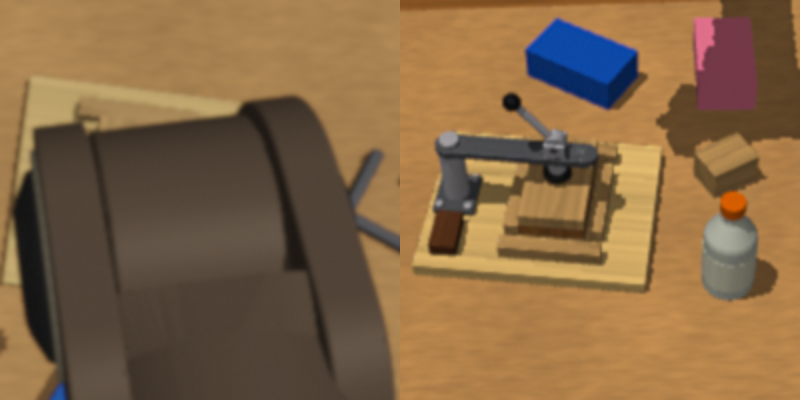

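The strap stands across the block, the lever is still raised, and the ball shows at (512,102) in the scene half against a predicted (512,98). Next I move above the ball.

Emit:
drive_tool([
  {"gripper":0,"xyz":[0,25,12],"turn":0.5},
  {"gripper":0,"xyz":[0,25,12],"turn":0.5},
  {"gripper":0,"xyz":[0,25,12],"turn":0},
  {"gripper":0,"xyz":[0,25,12],"turn":0},
  {"gripper":0,"xyz":[5,22,12],"turn":0},
  {"gripper":0,"xyz":[10,10,5],"turn":0},
  {"gripper":0,"xyz":[0,0,0],"turn":0},
])

```text
t: 13.6
eef_pos: [0.5726, -0.1151, 0.188]
ee_rot: [-0.461, -0.513, -0.475, 0.547]
wrist_force: [0.0, 0.6, -0.8]
width: -0.0003
```

```bash
python3 - <<'E'
from h import *
plan(*contact(82.7,.076,0),.165,-7.3)
E
```

```text
t 13.6 tcp [ 0.5726 -0.1151  0.188 ] yaw -7.2 xaxis [-0.05  -0.018 -0.999] F [ 0.   0.6 -0.8] q7 -0.13
shift [22.7  2.9 -6.8] turn 0.1
```

Emit:
drive_tool([
  {"gripper":0,"xyz":[6,2,-4],"turn":0},
  {"gripper":0,"xyz":[8,2,-4],"turn":0},
  {"gripper":0,"xyz":[8,0,0],"turn":0},
  {"gripper":0,"xyz":[0,0,0],"turn":0},
])

```text
t: 14.0
eef_pos: [0.5734, -0.1042, 0.1621]
ee_rot: [-0.46, -0.511, -0.477, 0.547]
wrist_force: [-0.7, 0.2, -0.3]
width: 0.0001
```

```bash
python3 - <<'E'
from h import *
plan(*contact(82.7,.076,0),.155,-7.3)
s=manip.state()["eef_pos"]
print((pix("scene",s+[0,0,.03])-(200,180))*6)
crop("scene","pics/c9.png",200,180,120,100,6)
E
```

```text
t 14.0 tcp [ 0.5734 -0.1042  0.1621] yaw -7.0 xaxis [-0.054 -0.017 -0.998] F [-0.7  0.2 -0.3] q7 -0.15
shift [7.1 2.8 4.5] turn 0.3
[344.60763924 254.10000317]
```

View pics/c9.png

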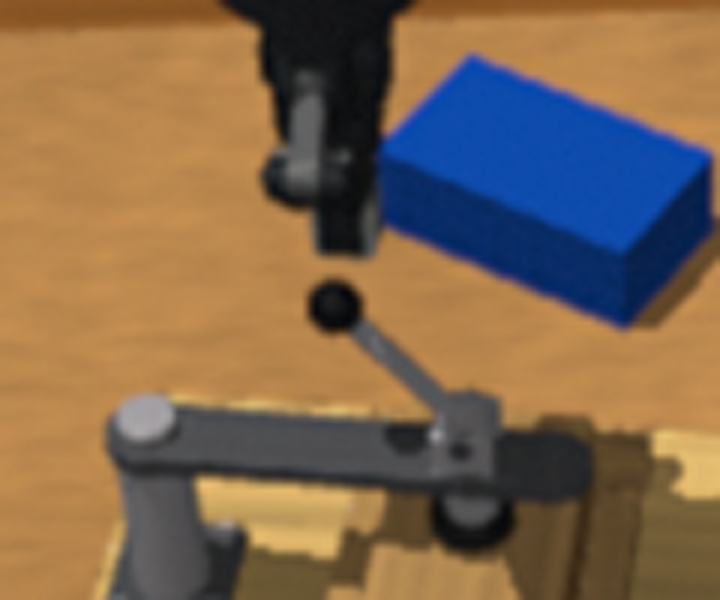

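The tip bottom at (345,252) matches the prediction with the 30 mm offset, (345,254), directly above the ball at (335,305). I'll push down, following the ball's arc.

Emit:
drive_tool([
  {"gripper":0,"xyz":[2,3,4],"turn":0},
  {"gripper":0,"xyz":[4,2,3],"turn":0},
  {"gripper":0,"xyz":[4,0,3],"turn":0},
  {"gripper":0,"xyz":[4,0,4],"turn":0},
  {"gripper":0,"xyz":[4,0,4],"turn":0},
  {"gripper":0,"xyz":[5,0,4],"turn":0},
])

```text
t: 14.65
eef_pos: [0.5762, -0.1289, 0.1406]
ee_rot: [-0.462, -0.512, -0.475, 0.546]
wrist_force: [-0.2, -0.9, 0.4]
width: -0.0002
```

```bash
cat >> h.py <<'E'
def lev():
    z=manip.state()["eef_pos"][2]+.030-.010; s=np.clip((z-.119)/.068,-1,1);phi=np.arcsin(s)
    print("phi if in contact",phi.round(2),"lever",round(.98-phi,2));plan(*contact(82.7,.115-.068*np.cos(phi),0),.1045,-7.3)
E
python3 -c "
from h import *
lev()"
```

```text
phi if in contact 0.66 lever 0.32
t 14.65 tcp [ 0.5762 -0.1289  0.1406] yaw -7.0 xaxis [-0.049 -0.018 -0.999] F [-0.2 -0.9  0.4] q7 -0.11
shift [36.1 -1.7 -5.6] turn 0.3
```

Emit:
drive_tool([
  {"gripper":0,"xyz":[4,0,-1],"turn":0},
  {"gripper":0,"xyz":[4,0,0],"turn":0},
])

```text
t: 14.85
eef_pos: [0.5756, -0.1326, 0.1333]
ee_rot: [-0.462, -0.512, -0.473, 0.548]
wrist_force: [-5.2, -8.0, 14.9]
width: -0.0001
```

Emit:
drive_tool([
  {"gripper":0,"xyz":[5,1,0],"turn":0},
  {"gripper":0,"xyz":[5,1,1],"turn":0},
  {"gripper":0,"xyz":[5,0,1],"turn":0},
])

```text
t: 15.15
eef_pos: [0.5766, -0.1404, 0.1198]
ee_rot: [-0.463, -0.512, -0.47, 0.55]
wrist_force: [0.3, 0.8, -0.2]
width: -0.0002
```

```bash
python3 - <<'E'
from h import *
lev()
crop("scene","pics/c10.png",200,180,120,100,6)
E
```

```text
phi if in contact 0.31 lever 0.67
t 15.15 tcp [ 0.5766 -0.1404  0.1198] yaw -7.4 xaxis [-0.047 -0.028 -0.999] F [ 0.3  0.8 -0.2] q7 -0.12
shift [15.4 -4.7 -5.6] turn -0.1
```

View pics/c10.png

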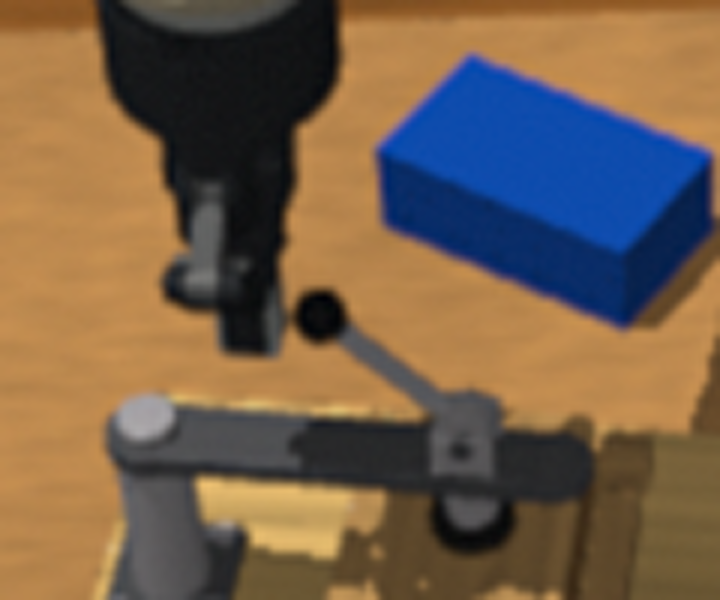

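The fingertip slid off the ball on the pivot side. It shows at (250,350), with the ball at (320,315), and the lever has moved only a little. I'll work out the lever angle from the ball's pixel, rise, and push again with the tip better centred.

Emit:
drive_tool([
  {"gripper":0,"xyz":[-10,0,5],"turn":0},
  {"gripper":0,"xyz":[-35,0,0],"turn":0},
  {"gripper":0,"xyz":[-30,0,0],"turn":0},
  {"gripper":0,"xyz":[0,0,0],"turn":0},
])

```text
t: 15.6
eef_pos: [0.5781, -0.142, 0.196]
ee_rot: [-0.462, -0.511, -0.473, 0.55]
wrist_force: [0.5, 0.3, 0.2]
width: 0.0001
```

```bash
cat >> h.py <<'E'
def ballp(phi,th=82.7): return np.array([*contact(th,.115-.068*np.cos(phi),0),.119+.068*np.sin(phi)])
def ball():
    "dark blob nearest the ball's track in the scene view -> phi"
    im=cv2.cvtColor(manip.read_camera("scene"),cv2.COLOR_RGB2GRAY)[180:290,215:300]
    n,l,st,c=cv2.connectedComponentsWithStats((im<45).astype(np.uint8))
    ph=np.linspace(-.1,1.1,121);P=np.array([pix("scene",ballp(p)) for p in ph])
    for i in range(1,n):
        if st[i,4]>15:
            e=np.linalg.norm(P-(c[i]+[215,180]),axis=1);k=e.argmin();print("blob",(c[i]+[215,180]).round(1),"area",st[i,4],"phi",ph[k].round(2),"err",e[k].round(1))
E
python3 - <<'E'
from h import *
ball()
for f in(.98,.9,.8,.7,.6): print(f,pix("scene",ballp(f)).round(1),ballp(f).round(4))
plan(*ballp(.82)[:2],.18,-7.3)
E
```

```text
blob [224.6 183.3] area 30 phi 0.86 err 55.2
blob [235.4 194.4] area 326 phi 0.91 err 40.2
blob [281.8 218.6] area 375 phi 1.1 err 24.2
blob [253.1 232.4] area 53 phi 0.82 err 1.5
blob [280.9 259.3] area 340 phi -0.1 err 37.6
blob [236.7 274.4] area 36 phi -0.1 err 26.1
0.98 [256.2 229. ] [ 0.5754 -0.108   0.1755]
0.9 [254.2 230. ] [ 0.5748 -0.1124  0.1723]
0.8 [251.9 231.4] [ 0.5742 -0.1174  0.1678]
0.7 [249.8 233. ] [ 0.5736 -0.122   0.1628]
0.6 [248.1 234.8] [ 0.5731 -0.1261  0.1574]
t 15.65 tcp [ 0.5772 -0.1419  0.1941] yaw -7.3 xaxis [-0.054 -0.024 -0.998] F [-0.1 -0.1 -0.3] q7 -0.09
shift [ 13.7  -5.4 -25.3] turn 0.0
```

Emit:
drive_tool([
  {"gripper":0,"xyz":[0,-1,-12],"turn":0},
  {"gripper":0,"xyz":[0,-1,-12],"turn":0},
  {"gripper":0,"xyz":[10,-1,-7],"turn":0},
  {"gripper":0,"xyz":[15,0,-3],"turn":0},
  {"gripper":0,"xyz":[8,0,0],"turn":0},
  {"gripper":0,"xyz":[0,0,0],"turn":0},
])

```text
t: 16.25
eef_pos: [0.5737, -0.1021, 0.1539]
ee_rot: [-0.46, -0.508, -0.477, 0.551]
wrist_force: [-0.7, -1.3, -0.2]
width: -0.0002
```

```bash
python3 - <<'E'
from h import *
plan(.577,-.113,.150,-7.3)
E
```

```text
t 16.25 tcp [ 0.5737 -0.1021  0.1539] yaw -7.0 xaxis [-0.061 -0.022 -0.998] F [-0.7 -1.3 -0.2] q7 -0.16
shift [ 4.   4.8 10.3] turn 0.3
```

Emit:
drive_tool([
  {"gripper":0,"xyz":[-4,2,4],"turn":0},
  {"gripper":0,"xyz":[0,2,4],"turn":0},
  {"gripper":0,"xyz":[3,1,2],"turn":0},
  {"gripper":0,"xyz":[4,0,0],"turn":0},
])

```text
t: 16.65
eef_pos: [0.5783, -0.1144, 0.1517]
ee_rot: [-0.46, -0.508, -0.476, 0.551]
wrist_force: [-0.2, -0.0, 0.0]
width: -0.0002
```

```bash
python3 - <<'E'
from h import *
plan(.577,-.113,.150,-7.3)
E
```

```text
t 16.65 tcp [ 0.5783 -0.1144  0.1517] yaw -7.1 xaxis [-0.06  -0.023 -0.998] F [-0.2 -0.   0. ] q7 -0.14
shift [ 1.7 -1.4 -1.3] turn 0.2
```

Emit:
drive_tool([
  {"gripper":0,"xyz":[3,0,0],"turn":0},
  {"gripper":0,"xyz":[3,0,0],"turn":0},
])

```text
t: 16.85
eef_pos: [0.5779, -0.1151, 0.1453]
ee_rot: [-0.46, -0.509, -0.476, 0.551]
wrist_force: [-0.6, -0.6, 0.2]
width: 0.0003
```

Emit:
drive_tool([
  {"gripper":0,"xyz":[3,0,-0.5],"turn":0},
  {"gripper":0,"xyz":[3,0,0],"turn":0},
])

```text
t: 17.05
eef_pos: [0.5775, -0.1146, 0.1386]
ee_rot: [-0.46, -0.509, -0.476, 0.551]
wrist_force: [0.5, 0.3, 1.8]
width: 0.0003
```

Emit:
drive_tool([
  {"gripper":0,"xyz":[4,0,1],"turn":0},
  {"gripper":0,"xyz":[4,0,2],"turn":0},
])

```text
t: 17.25
eef_pos: [0.5769, -0.1209, 0.1326]
ee_rot: [-0.461, -0.508, -0.474, 0.552]
wrist_force: [-2.1, -2.4, 7.6]
width: -0.0001
```

```bash
python3 - <<'E'
from h import *
plan(.577,-.113,.150,-7.3);ball()
E
```

```text
t 17.25 tcp [ 0.5769 -0.1209  0.1326] yaw -7.2 xaxis [-0.058 -0.027 -0.998] F [-2.1 -2.4  7.6] q7 -0.15
shift [-17.5  -1.8  -7.2] turn 0.1
blob [247.1 198.8] area 1079 phi 1.05 err 31.3
blob [281.7 218.5] area 368 phi 1.1 err 24.1
blob [280.6 259.3] area 346 phi -0.1 err 37.3
blob [236.7 274.3] area 35 phi -0.1 err 25.9
```

Emit:
drive_tool([
  {"gripper":0,"xyz":[4.5,0,2],"turn":0},
  {"gripper":0,"xyz":[4.5,0,2],"turn":0},
])

```text
t: 17.5
eef_pos: [0.5758, -0.1278, 0.125]
ee_rot: [-0.462, -0.508, -0.472, 0.553]
wrist_force: [-2.3, -1.6, 4.8]
width: 0.0002
```

Emit:
drive_tool([
  {"gripper":0,"xyz":[5,0,1],"turn":0},
  {"gripper":0,"xyz":[5,0,1.5],"turn":0},
])

```text
t: 17.7
eef_pos: [0.575, -0.1336, 0.1165]
ee_rot: [-0.463, -0.508, -0.471, 0.554]
wrist_force: [-1.4, -1.8, 6.2]
width: 0.0001
```

Emit:
drive_tool([
  {"gripper":0,"xyz":[5,0,-0.5],"turn":0},
  {"gripper":0,"xyz":[5,0,0],"turn":0},
])

```text
t: 17.9
eef_pos: [0.5749, -0.1368, 0.1079]
ee_rot: [-0.464, -0.508, -0.468, 0.554]
wrist_force: [-2.2, -2.4, 6.8]
width: -0.0002
```

Emit:
drive_tool([
  {"gripper":0,"xyz":[5,0,-1],"turn":0},
  {"gripper":0,"xyz":[5,0,-1],"turn":0},
])

```text
t: 18.1
eef_pos: [0.5752, -0.1386, 0.0992]
ee_rot: [-0.465, -0.508, -0.466, 0.555]
wrist_force: [-2.5, -3.9, 6.9]
width: -0.0
```

Emit:
drive_tool([
  {"gripper":0,"xyz":[4,0,-1],"turn":0},
  {"gripper":0,"xyz":[4,0,-1],"turn":0},
])

```text
t: 18.3
eef_pos: [0.5755, -0.1401, 0.0941]
ee_rot: [-0.466, -0.508, -0.464, 0.556]
wrist_force: [-10.2, 1.4, 37.8]
width: -0.0002
```

The force jumped to 38 N, so the lever is at its stop. I'll hold briefly, then lift clear and check.

Emit:
drive_tool([
  {"gripper":0,"xyz":[3,0,0],"turn":0},
  {"gripper":0,"xyz":[2,0,0],"turn":0},
  {"gripper":0,"xyz":[0,0,0],"turn":0},
  {"gripper":0,"xyz":[-10,0,0],"turn":0},
  {"gripper":0,"xyz":[-40,0,0],"turn":0},
  {"gripper":0,"xyz":[-45,0,0],"turn":0},
  {"gripper":0,"xyz":[-30,-20,0],"turn":0},
  {"gripper":0,"xyz":[0,-40,0],"turn":0},
  {"gripper":0,"xyz":[0,-40,0],"turn":0},
  {"gripper":0,"xyz":[0,0,0],"turn":0},
])

```text
t: 19.3
eef_pos: [0.4806, -0.1186, 0.2318]
ee_rot: [-0.467, -0.509, -0.463, 0.555]
wrist_force: [0.9, -0.2, 0.7]
width: -0.0002
```

```bash
python3 - <<'E'
from h import *
plan(.577,-.113,.150,-7.3);ball()
for f in(.2,.08): print(f,pix("scene",ballp(f)).round(1))
a=cv2.imread("pics/scene0.png").astype(int);b=manip.read_camera("scene")[:,:,::-1].astype(int);cv2.imwrite("pics/end.png",b)
d=np.abs(a-b).max(2)
for n,(u,v,w,h) in dict(glue=(350,275,30,55),offcut=(345,248,36,30),caul=(213,280,20,28),cclamp=(120,260,72,42),block=(255,275,50,30)).items(): 
    r=cv2.matchTemplate(b.astype(np.uint8)[v-10:v+h+10,u-10:u+w+10],a.astype(np.uint8)[v:v+h,u:u+w],cv2.TM_CCOEFF_NORMED);_,m,_,l=cv2.minMaxLoc(r);print(n,"match",round(m,2),"shift px",(l[0]-10,l[1]-10))
E
```

```text
t 19.3 tcp [ 0.4806 -0.1186  0.2318] yaw -7.7 xaxis [-0.046 -0.047 -0.998] F [ 0.9 -0.2  0.7] q7 -0.1
shift [ 76.9  97.9 -22.6] turn -0.4
blob [281.7 218.5] area 381 phi 1.1 err 24.1
blob [250.8 249.8] area 117 phi -0.1 err 6.2
blob [280.6 265.8] area 121 phi -0.1 err 39.6
blob [236.8 274.2] area 38 phi -0.1 err 25.8
0.2 [244.2 242.9]
0.08 [244.  245.5]
glue match 1.0 shift px (0, 0)
offcut match 0.7 shift px (0, 0)
caul match 1.0 shift px (0, 0)
cclamp match 1.0 shift px (0, 0)
block match 0.95 shift px (0, 0)[ WARN:0@2.448] global loadsave.cpp:1063 imwrite_ Unsupported depth image for selected encoder is fallbacked to CV_8U.
```

```bash
python3 - <<'E'
from h import *
g=cv2.imread("pics/end.png",0)
print(g[236:258,234:268])
b=g[225:300,225:320]
for t in(15,22,30):
    n,l,st,c=cv2.connectedComponentsWithStats((b<t).astype(np.uint8));print(t,[( (c[i]+[225,225]).round(1).tolist(),int(st[i,4])) for i in range(1,n) if st[i,4]>8])
E
```

```text
[[133 134 134 134 135 135 135 135 136 137 139 138 138 139 139 138 139 138
  138 138 137 137 137 137 137 137 135 137 136 136 137 137 138 138]
 [133 135 137 137 139 139 138 138 137 136 137 137 137 138 137 137 138 137
  137 136 135 136 136 137 136 136 136 135 136 136 136 137 137 137]
 [138 138 139 139 139 139 138 136 136 134 135 136 136 137 138 138 139 138
  137 138 137 137 137 138 139 139 139 139 139 139 139 138 138 137]
 [141 141 140 140 140 140 139 137 137 135 135 135 135 136 137 139 139 140
  139 139 138 137 137 137 137 138 140 140 140 141 142 143 142 142]
 [142 140 141 142 142 141 141 140 139 138 138 137 138 137 137 139 139 140
  141 140 138 138 137 137 136 136 137 138 139 140 143 143 144 144]
 [140 141 140 141 140 140 141 139 137 128 121 122 121 122 129 136 138 139
  139 140 139 140 139 139 139 139 139 139 139 140 141 142 142 142]
 [141 141 139 138 137 136 138 136 121  87  64  58  60  73 101 127 137 137
  138 138 138 138 138 138 138 139 139 139 138 139 139 140 138 138]
 [141 138 137 136 135 137 136 120  78  40  21  16  15  23  58 102 134 138
  136 136 136 136 136 135 136 136 136 1
[... 1468 characters left out ...]
 77  76  77  72  53  40  37  39  38  37  41
   55  66  55  49  50  50  50  51  49  50  51  50  50  49  40  36]
 [ 78  77  77  77  77  78  77  76  76  76  76  69  55  50  51  51  51  56
   70  75  74  71  71  73  72  72  71  71  73  72  73  69  54  50]
 [ 71  73  75  75  76  77  78  78  78  78  78  79  75  75  74  75  74  74
   76  77  77  76  77  77  77  77  76  77  76  77  77  75  72  72]
 [ 47  50  56  57  60  63  69  71  72  73  75  75  73  73  74  75  76  76
   76  77  78  78  78  78  78  79  78  78  78  76  78  76  77  77]]
15 [([245.8, 247.7], 14), ([283.1, 268.4], 11)]
22 [([244.9, 246.8], 35), ([278.8, 268.6], 32)]
30 [([306.3, 227.5], 20), ([245.2, 246.6], 47), ([278.8, 268.7], 52)]
```

```bash
python3 -c "
from station import manip
print(manip.state()['wrist_force'],manip.state()['t']);print(manip.close_job())"
```

```text
[ 0.98616355 -0.0626508   0.92272662] 19.4
the job is handed in; nothing more can be done
None
```

I swung the strap against its stop with the outside of the closed fingers, then pushed the cam lever down with a fingertip. I handed the job in at 19.4 s with the arm clear of everything. `close_job()` reports no verdict.

**Strap:** At the end of the sweep the force rose to about 12 N and the finger stopped advancing. A picture then showed the strap across the block with the lever still raised.

**Lever:** The last push rose from about 7 N to 38 N, which I took as the hard stop. The ball's final pixel, (245, 246), puts the lever about 0.1 rad above level, so a joint value of about 0.85–0.88. That estimate is good to about 0.04 rad, so the margin over the 0.82 limit is thin. I did not re-press to confirm it.

**Bystanders and block:** Template matching between the first and last pictures gave 0 px shift for all four bystanders and the block. The offcut matched at only 0.7, possibly from a shadow; the others scored 0.95 or better.

**Not measured:** I had no way to read the pad force. I also did not check the strap's angle again after the lever push.

**What went wrong on the way:**
- The first two sweeps passed over the strap, because the fingertips sit about 30–40 mm higher than the reported TCP. I then lowered the tool to allow for that.
- The first lever push slid off the ball. The lever had moved only about 0.1–0.2 rad and the strap was already over, so I centred the tip again and repeated the push.

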